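# Show which pipe fitting comes next and where it goes

### The job

Show the trainee the next step on the half-built pipe frame, by pointing only. Bring the fingertips to about 2 cm above the middle of the loose tee fitting that lies on the table and stay there for two seconds; then lift the hand well clear, point in the same way at the open top end of the one upright that has no tee yet, stay two seconds, and finish still pointing there. Touch and move nothing at all, and on the way do not come down low over any other fitting or upright, so that nobody is misled.

Things in the scene. Friction and masses are not known exactly. Their poses are not given: they have to be found in the camera images.
- tee_mid (a point): the loose tee fitting, lying flat on the table, white plastic: three sockets of 28 mm outside diameter in one level plane, two in line (62 mm end to end, along its y) and one at right angles (along its x), each ending 31 mm from the centre. This point is the centre where the three meet, 14 mm above the table and 14 mm below its top. It weighs about 30 g and is easily knocked.
- bare_end (a point): the centre of the open top end of the one upright of the pipe frame that has no fitting on it: a white vertical pipe, 21.4 mm in diameter, its open end 150 mm above the table, with a thin black line round it 18 mm below the end. Which of the four uprights is bare varies.
- frame: the half-built frame of white pipe, fixed to the table. Origin: centre of its base, on the table. The base is 284 mm along its x, 178 mm along its y and 28 mm high. Its four uprights stand at x = +-64 mm, y = +-75 mm; three carry a tee, one is bare. A red, white and blue motor lies along x between them, up to 101 mm high.
- upright_a_top (a point): the highest point, at the middle, of one of the three finished uprights of the same frame: it carries a white tee, 28 mm thick and 62 mm long level along x, whose top (this point) is 176 mm above the table.
- upright_b_top (a point): the highest point, at the middle, of one of the three finished uprights of the same frame: it carries a white tee, 28 mm thick and 62 mm long level along x, whose top (this point) is 176 mm above the table.
- upright_c_top (a point): the highest point, at the middle, of one of the three finished uprights of the same frame: it carries a white tee, 28 mm thick and 62 mm long level along x, whose top (this point) is 176 mm above the table.
- elbow_mid (a point): a loose right-angle elbow, lying flat on the table, white plastic, two 28 mm sockets each ending 31 mm from the corner. This point is the corner of its two axes, 14 mm above the table; top at 28 mm.
- bend45_mid (a point): a loose 45-degree bend, lying flat on the table, white plastic, two 28 mm sockets each ending 31 mm from the corner. This point is the corner of its two axes, 14 mm above the table; top at 28 mm.
- cross_mid (a point): a loose four-way cross, lying flat on the table, white plastic, four 28 mm sockets each ending 31 mm from the centre. This point is its centre, 14 mm above the table; top at 28 mm.
- coupling_mid (a point): a loose straight coupling standing on end, a white tube 28 mm in diameter and 42 mm tall. This point is its centre, 21 mm above the table.
- endcap_mid (a point): a loose end cap standing closed side up, a white disc-like cup 28 mm in diameter and 26 mm tall. This point is its centre, 13 mm above the table.
- arch_mid (a point): a loose U of white pipe lying flat: a 208 mm back along its y with an elbow at each end, and two legs reaching 69 mm from the back's axis along its x, 28 mm high. This point is the middle of the back, 14 mm above the table.
- cutter_mid (a point): a loose pipe cutter with two red handles and a metal jaw, lying flat along its x, about 195 mm long, 55 mm wide and 18 mm high. This point is near its middle, 9 mm above the table.

How it is judged (in metres and radians):
On the way, in this order (a step that is already met when the one before it is completed fails the run):
1. the fingertips point at the loose tee from just above it, for 1.5 s (horizontal distance between the grasp point and tee_mid below 0.025 m and height (world z) of the grasp point between 0.046 and 0.103 m), for 1.5 s.
2. the fingertips point at the open end of the bare upright from just above it, for 1.5 s (horizontal distance between the grasp point and bare_end below 0.025 m and height (world z) of the grasp point between 0.168 and 0.225 m), for 1.5 s.
At the end, for the whole second after the job is handed in: The fingertips still point at the bare upright: the grasp point, about 19 mm behind the fingertips, is within 25 mm of the pipe's axis and 18 to 75 mm above its open end (the same margins held at the tee). Every loose thing, the tee too, is within 6 mm of where it started (all of step 2 and distance of each of tee_mid, elbow_mid, bend45_mid, cross_mid, coupling_mid, endcap_mid, arch_mid, cutter_mid from where it was at the start of the episode below 0.006 m); the robot touches nothing.
It fails at once if the robot touches something (more than 0.5 N) (contact force between any of the fingers, the arm and anything else above 0.5 N).
It fails at once if the tee or another loose thing is pushed, lifted or carried (more than 10 mm) (distance of any of tee_mid, elbow_mid, bend45_mid, cross_mid, coupling_mid, endcap_mid, arch_mid, cutter_mid from where it was at the start of the episode above 0.01 m).
It fails at once if the fingertips come down low over a wrong fitting or upright (grasp point within 20 mm to the side of its middle and less than 60 mm above its top) ((horizontal distance between the grasp point and elbow_mid below 0.02 m and height (world z) of the grasp point between -1 and 0.088 m) or (horizontal distance between the grasp point and bend45_mid below 0.02 m and height (world z) of the grasp point between -1 and 0.088 m) or (horizontal distance between the grasp point and cross_mid below 0.02 m and height (world z) of the grasp point between -1 and 0.088 m) or (horizontal distance between the grasp point and coupling_mid below 0.02 m and height (world z) of the grasp point between -1 and 0.102 m) or (horizontal distance between the grasp point and endcap_mid below 0.02 m and height (world z) of the grasp point between -1 and 0.086 m) or (horizontal distance between the grasp point and upright_a_top below 0.02 m and height (world z) of the grasp point between -1 and 0.236 m) or (horizontal distance between the grasp point and upright_b_top below 0.02 m and height (world z) of the grasp point between -1 and 0.236 m) or (horizontal distance between the grasp point and upright_c_top below 0.02 m and height (world z) of the grasp point between -1 and 0.236 m)).
It also fails if it takes over 48 s, if anything falls off the work surface, if the arm or the gripper's body presses on something with over 40 N, if the wrist force passes 120 N, or if a joint passes its speed limit or range.

### The arm

A 6-joint arm with a two-finger parallel gripper is mounted at the origin on the work surface. World frame = base frame: x ahead of the robot, y to its left, z up, the work surface at z = 0. Lengths are in mm, angles in rad, forces in N, time in s.
With the tool pointing down it reaches from about 275 to 1000 mm from the base axis. Payload 8.4 kg.
Tool frame: the origin (TCP) lies midway between the tips of the shut fingers; the grasp point (between the pads) lies 19 mm behind it; z points along the fingers, y is the line along which they close (so a half turn about z gives the same grasp; the last joint's range is limited). The gripper opens to 85 mm and grips with 20 to 120 N. Pads are 22 mm wide; open, the fingers measure 114 mm over their backs; the gripper's body (76 mm by 85 mm) begins 54 mm behind the grasp point. The pads swing forward as they close: fully open they stand 13 mm farther back than shut.
Start: joints at [-1.143, 0.353, 1.633, -0, 1.155, -0.002], TCP at [260.429, -568.159, 231.281] pointing down, gripper open.
Joint ranges: [-2.63, 2.63], [-0.92, 2.1], [0.06, 2.66], [-1.3, 4.44], [0, 2.69], [-3.02, 3.02]. Speed limits (rad/s): [2.22, 2.22, 2.79, 3.14, 3.14, 3.14].

### API

Orientations are given as [roll, pitch, yaw] about the fixed x, y, z axes, in that order (R = Rz(yaw) Ry(pitch) Rx(roll)).
In Python, from rig import monitor, imaging, r gives the robot as it stands.
- The arm moves only by the tool drive_tool, never from a script. Its argument "plan" is a list of rows, each an object of numbers: "x", "y", "z": the shift along the tool's x, y, z in units of 50 mm (1.0 is 50 mm); "ax", "ay", "az": the turn, a rotation vector about the tool's x, y, z in units of 6 degrees (1.0 is 6 degrees); "hand": the finger opening in mm, from 0 to 85.4. In form: [{"x": .., "y": .., "z": .., "ax": .., "ay": .., "az": .., "hand": ..}, ...]. A call has 1 to 8 rows; each row is the pose to reach, as a shift and turn from the pose commanded when the call began, along the tool's axes at that moment; what a row does not reach only later rows make up. A row lasts 1/10 s, in which the tool goes at most 50 mm and 8.59 degrees, less where a joint would pass 70% of its speed; a pose out of reach is approached as far as the arm can. A call with a gripper value outside its range is refused whole. The fingers move at their own pace and stop on an object; "grip_force" is the grip in N (left out, the last holds). Time passes only in rows, so rows that repeat a pose let the fingers close. It gives the time, the measured TCP pose, the force, the opening and the grip force at its end, in the units of the state.
- monitor.sense(): the state, without advancing time (a new reading comes with each control period).
- imaging.grab_frame(name): name is "side" or "top"; returns the picture (384x512x3 uint8, red, green, blue); there is no depth.
- imaging.camera_info(name): a dict with "mtx" (3x3 intrinsics, pixels), "R" (3x3) and "t" (3): a world point X has camera coordinates R X + t. Camera axes: x right, y down, z forward; pixel columns grow to the right and rows downward; lengths in mm; the calibration is good to about 2 mm. A picture is of the moment at which its call begins. camera_info takes no time and is no camera call.
- r.sign_off(): hands the job in; it is judged then, once.
The state is a dict: "clock": time; "qpos": joint angles; "qvel": joint speeds; "joint_efforts": joint torques, N m; "eef_pos": TCP position; "tcp_rot": TCP orientation; "contact_force": force on the tool from outside, world axes, zero at the start; "wrist_torque": the same for the moment, N m; "opening": opening from 0.0 (shut) to 1.0 (fully open); "grasp_force": force on a finger pad.
Only numpy, scipy, OpenCV 4.12 (cv2) and the standard library are available. Lean on these libraries where they do the work, as an engineer would, in place of code of your own. Each camera call takes 0.05 s, during which the arm holds its last target. There are 200 camera calls.

## Working session

There is one attempt and no reset: what is moved stays moved. The work goes in short steps, Python scripts to look and compute and a tool call to move; the robot and the scene stay as the last step left them, time stands still between calls to the robot, and variables do not carry over. Pictures are saved under pics/ and viewed, at most 10 in all, crops included, and the job is handed in when it is done.

Besides the shell and the picture viewer there is one more tool, called after "Request:" in YAML: its name, and indented under it one key for each argument. drive_tool: Moves the arm, as the interface text tells. Its arguments: {"type":"object","properties":{"plan":{"type":"array","items":{"type":"object","properties":{"x":{"type":"number"},"y":{"type":"number"},"z":{"type":"number"},"ax":{"type":"number"},"ay":{"type":"number"},"az":{"type":"number"},"hand":{"type":"number"}}}},"grip_force":{"type":"number"}},"required":["plan"]}

```bash
mkdir -p pics; python3 - <<'E'
from rig import monitor, imaging, r
import cv2, numpy as np
for n in ("top","side"):
    im=imaging.grab_frame(n); cv2.imwrite(f"pics/{n}0.png",cv2.cvtColor(im,cv2.COLOR_RGB2BGR))
    cv2.imwrite(f"pics/{n}0b.png",cv2.resize(cv2.cvtColor(im,cv2.COLOR_RGB2BGR),(800,600),interpolation=cv2.INTER_CUBIC))
    c=imaging.camera_info(n); print(n,np.array(c["mtx"]).round(1).tolist(),np.array(c["R"]).round(3).tolist(),np.array(c["t"]).round(1), (-np.array(c["R"]).T@np.array(c["t"])).round())
s=monitor.sense(); print(s["clock"],s["eef_pos"],s["tcp_rot"],s["opening"])
E
```

```text
top [[385.8, 0.0, 254.5], [0.0, 385.8, 189.2], [0.0, 0.0, 1.0]] [[-0.001, -1.0, -0.012], [-0.996, 0.003, -0.092], [0.092, 0.012, -0.996]] [-58.9 602.8 944.5] [513. -72. 995.]
side [[417.6, 0.0, 253.4], [0.0, 417.6, 188.7], [0.0, 0.0, 1.0]] [[0.909, -0.417, 0.011], [-0.313, -0.7, -0.641], [0.275, 0.58, -0.767]] [-547.1  209.4  918.7] [ 310. -614.  845.]
0.1 [ 260.24849711 -567.76336417  230.65060373] [-3.14034628e+00 -2.45417657e-05  4.29794559e-01] 0.9986341331415659
```

View pics/top0b.png

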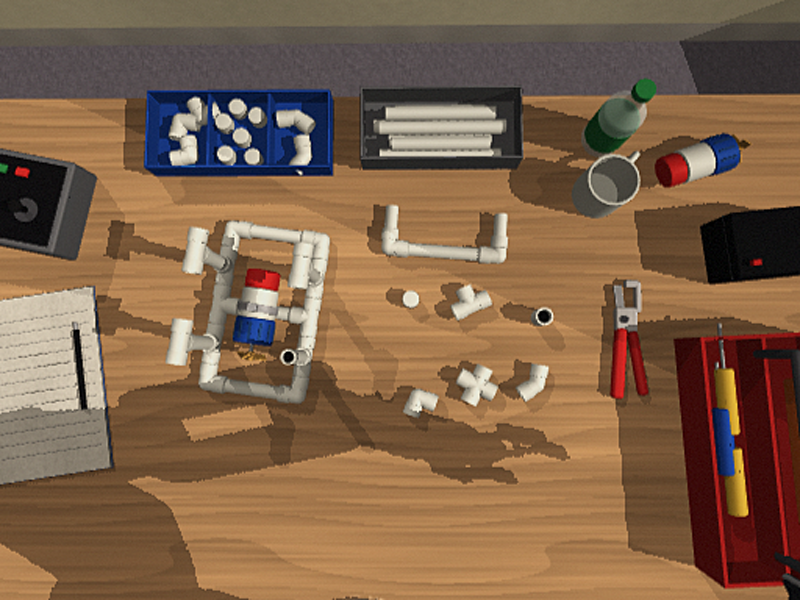

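View pics/side0b.png

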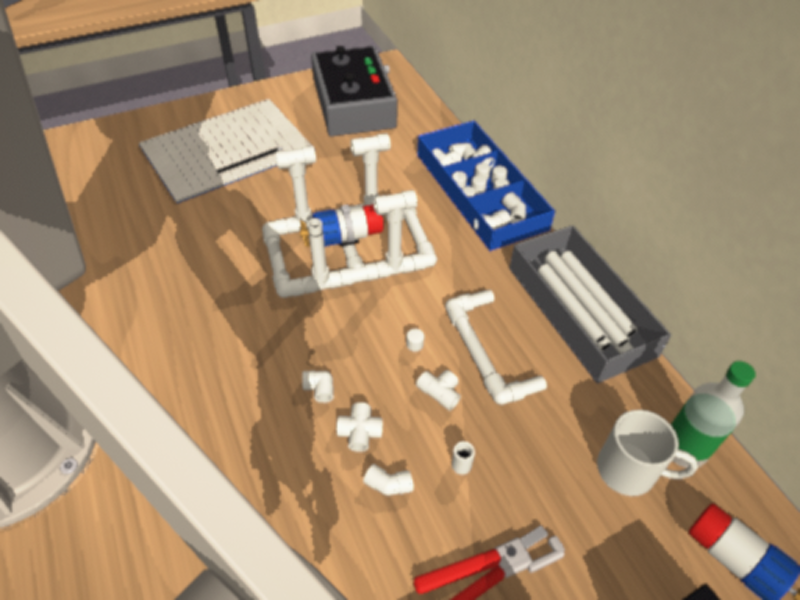

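The top view (800x600 scale) shows the tee near (471,303) and the bare open end near (288,357), at the frame's robot-side, right-hand corner. In the side view they are near (438,390) and (316,228). I'll measure both in the two views.

```bash
cat > h.py <<'E'
from rig import monitor, imaging
import cv2, numpy as np
C={n:{k:np.array(v,float) for k,v in imaging.camera_info(n).items() if k in("mtx","R","t")} for n in("top","side")}
def ray(n,p):
    c=C[n]; d=c["R"].T@np.linalg.solve(c["mtx"],[*p,1.]); return -c["R"].T@c["t"],d/np.linalg.norm(d)
def onz(n,p,z):
    o,d=ray(n,p); return o+d*(z-o[2])/d[2]
def two(p,q):
    o1,d1=ray("top",p);o2,d2=ray("side",q)
    A=np.array([d1,-d2]).T; s=np.linalg.lstsq(A,o2-o1,rcond=None)[0]
    a,b=o1+s[0]*d1,o2+s[1]*d2; return (a+b)/2,np.linalg.norm(a-b)
def proj(n,X):
    c=C[n]; v=c["mtx"]@(c["R"]@X+c["t"]); return v[:2]/v[2]
E
python3 - <<'E'
from h import *
S=.64
print("bare",*two(np.array([288,357])*S,np.array([316,227])*S), onz("top",np.array([288,357])*S,150))
top=cv2.imread("pics/top0.png"); hsv=cv2.cvtColor(top,cv2.COLOR_BGR2HSV)
m=((hsv[...,1]<70)&(hsv[...,2]>110)).astype(np.uint8)
n,l,st,ce=cv2.connectedComponentsWithStats(m)
for i in range(1,n):
    if 60<st[i,4]<3000 and 230<ce[i][0]<400 and 120<ce[i][1]<270: print(ce[i].round(1),st[i,4],onz("top",ce[i],18).round(),)
def crop(n,c,h,k): 
    im=cv2.imread(f"pics/{n}0.png"); x,y=c; return cv2.resize(im[y-h:y+h,x-h:x+h],(380,380),interpolation=cv2.INTER_NEAREST)
cv2.imwrite("pics/crops.png",np.vstack([np.hstack([crop("top",(301,194),20,8),crop("side",(281,249),20,8)]),np.hstack([crop("top",(184,228),20,8),crop("side",(202,146),20,8)])])[:, :])
im=cv2.imread("pics/crops.png"); cv2.imwrite("pics/crops.png",cv2.resize(im,(600,600),interpolation=cv2.INTER_NEAREST))
E
```

```text
bare [506.54310622  93.44503726 139.62730097] 2.014750543129219 [505.69025647  91.78974186 150.        ]
[283.3 155.7] 1013 [ 690. -134.   18.]
[300.4 193. ] 334 [ 594. -177.   18.]
[262.5 191.1] 96 [599. -80.  18.]
[304.8 245.9] 429 [ 461. -186.   18.]
[341.3 244.3] 258 [ 465. -277.   18.]
[268.5 257. ] 253 [433. -95.  18.]
```

View pics/crops.png

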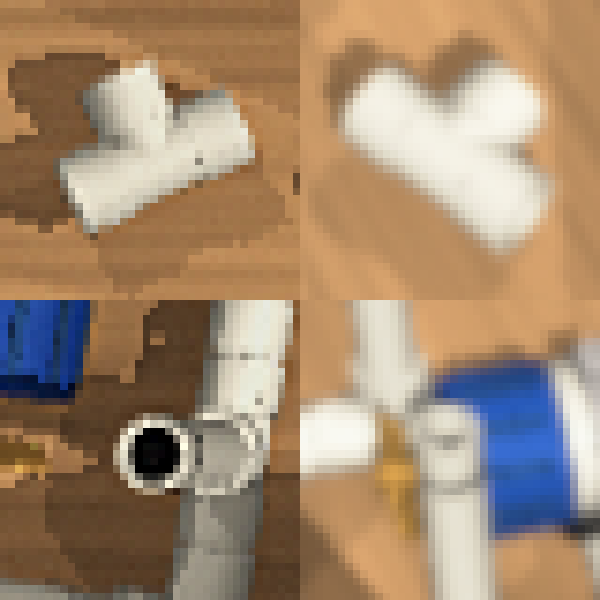

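The crops show the tee's bar centred at top (301.9,195.6) and side (280.2,249.5), and the bare rim at top (184.4,228.7) and side (202,141.7). The top-view component list also gives the other fittings, so I can check clearances.

```bash
python3 - <<'E'
from h import *
from scipy.spatial.transform import Rotation as Ro
T=two((301.9,195.6),(280.2,249.5)); B=two((184.4,228.7),(202,141.7))
print("tee",T[0].round(1),T[1].round(1),onz("top",(301.9,195.6),18).round(1),onz("side",(280.2,249.5),18).round(1))
print("bare",B[0].round(1),B[1].round(1),onz("top",(184.4,228.7),150).round(1),onz("side",(202,141.7),150).round(1))
L=[onz("top",np.array(p)*.64,14) for p in ((457,310),(490,297))]
# tee tops as seen: size/geometry check
for p in ((180,340),(196,250),(302,263)): print("upright tee",onz("top",np.array(p)*.64,168).round())
for p in ((680,340),(720,580),(628,338)): print("toolbox/cutter",onz("top",np.array(p)*.64,40).round())
for a,b in (((60,165),(255,155)),((92,235),(222,92))): pass
e=[onz("top",(281+x/7.5,174+y/7.5),16) for x,y in ((76,200),(238,123))]; print("tee bar len",np.linalg.norm(e[0]-e[1]))
s=monitor.sense(); R=Ro.from_euler("xyz",s["tcp_rot"]).as_matrix()
for n,P in (("start up",np.r_[s["eef_pos"][:2],300]),("tee hi",np.r_[T[0][:2],300])):
    print(n,(R.T@(P-s["eef_pos"])/50).round(2))
E
```

```text
tee [ 587.  -180.3   17.8] 0.1 [ 587.1 -180.3   18. ] [ 586.9 -180.3   18. ]
bare [506.2  90.5 154.2] 1.9 [505.2  91.6 150. ] [508.3  94.4 150. ]
upright tee [529. 237. 168.]
upright tee [654. 219. 168.]
upright tee [636.  71. 168.]
toolbox/cutter [ 530. -504.   40.]
toolbox/cutter [ 168. -548.   40.]
toolbox/cutter [ 534. -423.   40.]
tee bar len 60.98264105623634
start up [ 0.   -0.   -1.39]
tee hi [ 9.17 -4.32 -1.38]
```

Both points agree across the two views. The tee sits at z≈18 with a bar length of 61 mm, and the bare end at z≈154. Its neighbours are 148 and 132 mm away, against 150 and 128 expected. I'll lift, narrow the fingers without letting the pads touch, and travel.

Request:
drive_tool:
  plan:
    - {"z": -0.7,"hand": 12}
    - {"z": -1.4,"hand": 12}
    - {"x": 0.7,"y": -0.3,"z": -1.4,"hand": 12}
    - {"x": 1.5,"y": -0.7,"z": -1.4,"hand": 12}
    - {"x": 2.3,"y": -1.1,"z": -1.4,"hand": 12}
    - {"x": 3.1,"y": -1.5,"z": -1.4,"hand": 12}
    - {"x": 3.9,"y": -1.9,"z": -1.4,"hand": 12}
    - {"x": 4.7,"y": -2.3,"z": -1.4,"hand": 12}
  grip_force: 20

```text
invalid input
```

Request:
drive_tool:
  plan:
    - {"x": 0.8,"y": -0.4}
    - {"x": 1.6,"y": -0.7}
    - {"x": 2.4,"y": -1.1}
    - {"x": 3.2,"y": -1.4}
    - {"x": 4.0,"y": -1.8}
    - {"x": 4.5,"y": -2.0}
    - {"x": 4.5,"y": -2.0}
    - {"x": 4.5,"y": -2.0}

```text
invalid input
```

```bash
python3 - <<'E'
from h import *
from scipy.spatial.transform import Rotation as Ro
s=monitor.sense(); R=Ro.from_euler("xyz",s["tcp_rot"]).as_matrix()
print(s["clock"],s["eef_pos"],s["tcp_rot"],s["opening"],s["contact_force"])
print((R.T@(np.array([587,-180.3,52])-s["eef_pos"])/50).round(2))
im=imaging.grab_frame("side"); cv2.imwrite("pics/s1.png",cv2.resize(cv2.cvtColor(im,cv2.COLOR_RGB2BGR),(800,600)))
E
```

```text
0.1 [ 260.24849711 -567.76336417  230.65060373] [-3.14034628e+00 -2.45417657e-05  4.29794559e-01] 0.9986341331415659 [-0.9117392   0.96351143 -0.23360313]
[ 9.17 -4.32  3.58]
```

View pics/s1.png

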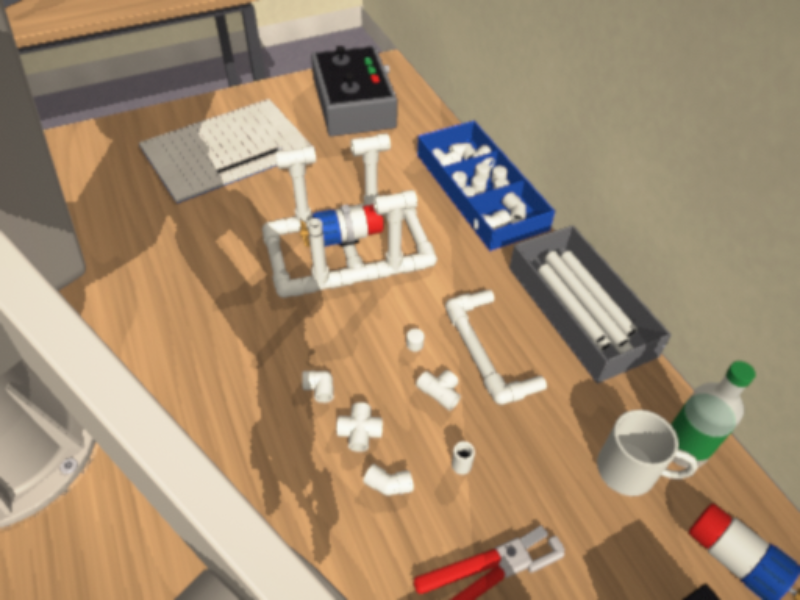

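Both moves were refused and the picture shows the scene unchanged. Rows probably need all the fields, so I'll fill them in.

Request:
drive_tool:
  plan:
    - {"x": 0,"y": 0,"z": -0.7,"ax": 0,"ay": 0,"az": 0,"hand": 12}
    - {"x": 0,"y": 0,"z": -1.4,"ax": 0,"ay": 0,"az": 0,"hand": 12}
    - {"x": 0.7,"y": -0.3,"z": -1.4,"ax": 0,"ay": 0,"az": 0,"hand": 12}
    - {"x": 1.5,"y": -0.7,"z": -1.4,"ax": 0,"ay": 0,"az": 0,"hand": 12}
    - {"x": 2.3,"y": -1.1,"z": -1.4,"ax": 0,"ay": 0,"az": 0,"hand": 12}
    - {"x": 3.1,"y": -1.5,"z": -1.4,"ax": 0,"ay": 0,"az": 0,"hand": 12}
    - {"x": 3.9,"y": -1.9,"z": -1.4,"ax": 0,"ay": 0,"az": 0,"hand": 12}
    - {"x": 4.7,"y": -2.3,"z": -1.4,"ax": 0,"ay": 0,"az": 0,"hand": 12}
  grip_force: 20

```text
clock: 0.95
eef_pos: [426.9, -364.1, 301.2]
tcp_rot: [-3.141, 0.0, 0.43]
contact_force: [0.3, -0.7, -0.8]
opening: 0.139
grasp_force: 0.0
```

Request:
drive_tool:
  plan:
    - {"x": 0.8,"y": -0.4,"z": 0,"ax": 0,"ay": 0,"az": 0,"hand": 12}
    - {"x": 1.6,"y": -0.7,"z": 0,"ax": 0,"ay": 0,"az": 0,"hand": 12}
    - {"x": 2.4,"y": -1.1,"z": 0,"ax": 0,"ay": 0,"az": 0,"hand": 12}
    - {"x": 3.2,"y": -1.4,"z": 0,"ax": 0,"ay": 0,"az": 0,"hand": 12}
    - {"x": 4.0,"y": -1.8,"z": 0,"ax": 0,"ay": 0,"az": 0,"hand": 12}
    - {"x": 4.5,"y": -2.0,"z": 0,"ax": 0,"ay": 0,"az": 0,"hand": 12}
    - {"x": 4.5,"y": -2.0,"z": 0,"ax": 0,"ay": 0,"az": 0,"hand": 12}
    - {"x": 4.5,"y": -2.0,"z": 0,"ax": 0,"ay": 0,"az": 0,"hand": 12}

```text
clock: 1.75
eef_pos: [588.8, -180.7, 300.8]
tcp_rot: [-3.141, 0.001, 0.431]
contact_force: [0.3, 0.3, 0.1]
opening: 0.139
grasp_force: 0.0
```

```bash
python3 - <<'E'
from h import *
from scipy.spatial.transform import Rotation as Ro
s=monitor.sense(); R=Ro.from_euler("xyz",s["tcp_rot"]).as_matrix()
print(s["clock"],s["eef_pos"],s["tcp_rot"],s["opening"],s["contact_force"])
print((R.T@(np.array([587,-180.3,52])-s["eef_pos"])/50).round(2))
im=imaging.grab_frame("side"); cv2.imwrite("pics/s2.png",cv2.resize(cv2.cvtColor(im,cv2.COLOR_RGB2BGR),(800,600)))
E
```

```text
1.75 [ 588.84144953 -180.68739192  300.78785944] [-3.14118522e+00  1.03135925e-03  4.31212444e-01] 0.13919252246430167 [0.27024653 0.30258921 0.13607094]
[-0.03 -0.02  4.98]
```

View pics/s2.png

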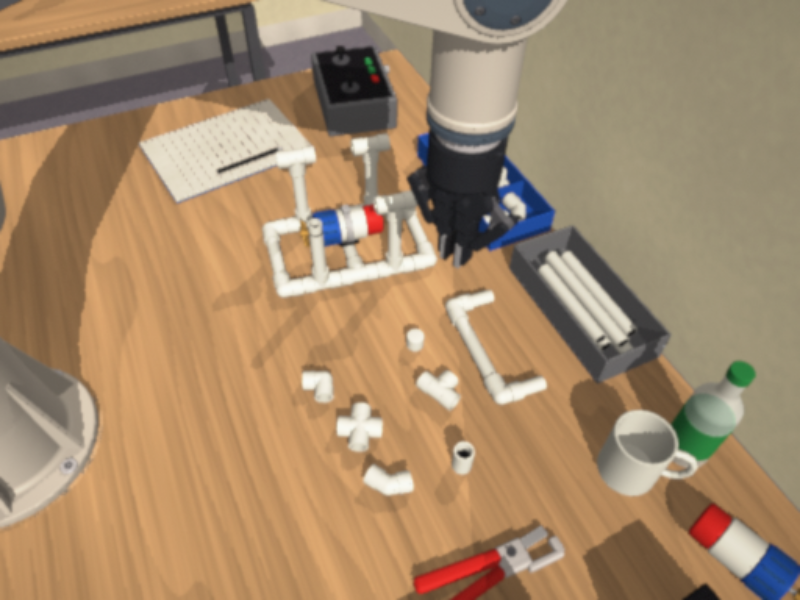

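The hand is above the tee with the tips at about (458,258), and the scene is untouched. I'll descend, then hold.

Request:
drive_tool:
  plan:
    - {"x": 0,"y": 0,"z": 0.8,"ax": 0,"ay": 0,"az": 0,"hand": 12}
    - {"x": 0,"y": 0,"z": 1.6,"ax": 0,"ay": 0,"az": 0,"hand": 12}
    - {"x": 0,"y": 0,"z": 2.4,"ax": 0,"ay": 0,"az": 0,"hand": 12}
    - {"x": 0,"y": 0,"z": 3.2,"ax": 0,"ay": 0,"az": 0,"hand": 12}
    - {"x": 0,"y": 0,"z": 3.9,"ax": 0,"ay": 0,"az": 0,"hand": 12}
    - {"x": 0,"y": 0,"z": 4.4,"ax": 0,"ay": 0,"az": 0,"hand": 12}
    - {"x": 0,"y": 0,"z": 4.7,"ax": 0,"ay": 0,"az": 0,"hand": 12}
    - {"x": 0,"y": 0,"z": 4.9,"ax": 0,"ay": 0,"az": 0,"hand": 12}

```text
clock: 2.6
eef_pos: [588.2, -181.9, 55.4]
tcp_rot: [-3.141, 0.001, 0.429]
contact_force: [-0.3, -0.3, -0.6]
opening: 0.141
grasp_force: 0.0
```

```bash
python3 - <<'E'
from h import *
for n in("top","side"):
    im=imaging.grab_frame(n); cv2.imwrite(f"pics/{n}3.png",cv2.cvtColor(im,cv2.COLOR_RGB2BGR))
a=cv2.resize(cv2.imread("pics/side3.png")[180:310,200:360],(800,600)); cv2.imwrite("pics/s3.png",a)
E
```

```text
(no output)
```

View pics/s3.png

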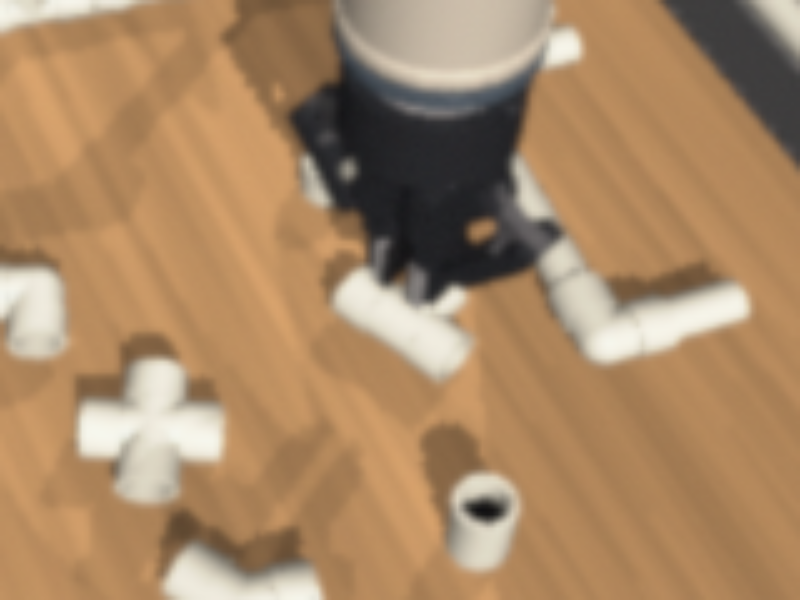

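The tips (about (405,285) in the crop) hang over the tee's middle without touching, and nothing has moved. Now I'll hold.

Request:
drive_tool:
  plan:
    - {"x": 0,"y": 0,"z": 0.1,"ax": 0,"ay": 0,"az": 0,"hand": 12}
    - {"x": 0,"y": 0,"z": 0.1,"ax": 0,"ay": 0,"az": 0,"hand": 12}
    - {"x": 0,"y": 0,"z": 0.1,"ax": 0,"ay": 0,"az": 0,"hand": 12}
    - {"x": 0,"y": 0,"z": 0.1,"ax": 0,"ay": 0,"az": 0,"hand": 12}
    - {"x": 0,"y": 0,"z": 0.1,"ax": 0,"ay": 0,"az": 0,"hand": 12}
    - {"x": 0,"y": 0,"z": 0.1,"ax": 0,"ay": 0,"az": 0,"hand": 12}
    - {"x": 0,"y": 0,"z": 0.1,"ax": 0,"ay": 0,"az": 0,"hand": 12}
    - {"x": 0,"y": 0,"z": 0.1,"ax": 0,"ay": 0,"az": 0,"hand": 12}

```text
clock: 3.5
eef_pos: [589.0, -181.0, 51.3]
tcp_rot: [-3.142, 0.0, 0.43]
contact_force: [0.3, -0.3, 0.0]
opening: 0.141
grasp_force: 0.0
```

Request:
drive_tool:
  plan:
    - {"x": 0,"y": 0,"z": 0,"ax": 0,"ay": 0,"az": 0,"hand": 12}
    - {"x": 0,"y": 0,"z": 0,"ax": 0,"ay": 0,"az": 0,"hand": 12}
    - {"x": 0,"y": 0,"z": 0,"ax": 0,"ay": 0,"az": 0,"hand": 12}
    - {"x": 0,"y": 0,"z": 0,"ax": 0,"ay": 0,"az": 0,"hand": 12}
    - {"x": 0,"y": 0,"z": 0,"ax": 0,"ay": 0,"az": 0,"hand": 12}
    - {"x": 0,"y": 0,"z": 0,"ax": 0,"ay": 0,"az": 0,"hand": 12}
    - {"x": 0,"y": 0,"z": 0,"ax": 0,"ay": 0,"az": 0,"hand": 12}
    - {"x": 0,"y": 0,"z": 0,"ax": 0,"ay": 0,"az": 0,"hand": 12}

```text
clock: 4.3
eef_pos: [589.0, -181.0, 51.3]
tcp_rot: [-3.142, 0.0, 0.43]
contact_force: [-1.0, 1.2, 0.0]
opening: 0.142
grasp_force: 0.0
```

Request:
drive_tool:
  plan:
    - {"x": 0,"y": 0,"z": 0,"ax": 0,"ay": 0,"az": 0,"hand": 12}
    - {"x": 0,"y": 0,"z": 0,"ax": 0,"ay": 0,"az": 0,"hand": 12}
    - {"x": 0,"y": 0,"z": 0,"ax": 0,"ay": 0,"az": 0,"hand": 12}
    - {"x": 0,"y": 0,"z": 0,"ax": 0,"ay": 0,"az": 0,"hand": 12}
    - {"x": 0,"y": 0,"z": 0,"ax": 0,"ay": 0,"az": 0,"hand": 12}
    - {"x": 0,"y": 0,"z": 0,"ax": 0,"ay": 0,"az": 0,"hand": 12}

```text
clock: 4.9
eef_pos: [589.0, -181.0, 51.3]
tcp_rot: [-3.142, 0.0, 0.43]
contact_force: [-0.5, -0.9, -0.0]
opening: 0.142
grasp_force: 0.0
```

Request:
drive_tool:
  plan:
    - {"x": 0,"y": 0,"z": -0.5,"ax": 0,"ay": 0,"az": 0,"hand": 12}
    - {"x": 0,"y": 0,"z": -1.2,"ax": 0,"ay": 0,"az": 0,"hand": 12}
    - {"x": 0,"y": 0,"z": -2.0,"ax": 0,"ay": 0,"az": 0,"hand": 12}
    - {"x": 0,"y": 0,"z": -2.8,"ax": 0,"ay": 0,"az": 0,"hand": 12}
    - {"x": 0,"y": 0,"z": -3.6,"ax": 0,"ay": 0,"az": 0,"hand": 12}
    - {"x": 0,"y": 0,"z": -4.4,"ax": 0,"ay": 0,"az": 0,"hand": 12}
    - {"x": 0,"y": 0,"z": -5.0,"ax": 0,"ay": 0,"az": 0,"hand": 12}
    - {"x": 0,"y": 0,"z": -5.0,"ax": 0,"ay": 0,"az": 0,"hand": 12}

```text
clock: 5.7
eef_pos: [591.1, -181.7, 306.5]
tcp_rot: [3.136, -0.006, 0.43]
contact_force: [0.4, -0.0, 0.5]
opening: 0.139
grasp_force: 0.0
```

```bash
python3 - <<'E'
from h import *
from scipy.spatial.transform import Rotation as Ro
s=monitor.sense(); R=Ro.from_euler("xyz",s["tcp_rot"]).as_matrix()
print(s["clock"],s["eef_pos"],s["qpos"])
print((R.T@(np.array([506.2,92,s["eef_pos"][2]])-s["eef_pos"])/50).round(2))
E
```

```text
5.7 [ 591.12069374 -181.67104405  306.49273296] [-3.00613071e-01  2.78216442e-01  1.56876680e+00  3.11868910e-05
  1.28653407e+00  8.40380124e-01]
[ 0.74 -5.68 -0.03]
```

Request:
drive_tool:
  plan:
    - {"x": 0.1,"y": -0.7,"z": 0,"ax": 0,"ay": 0,"az": 0,"hand": 12}
    - {"x": 0.2,"y": -1.5,"z": 0,"ax": 0,"ay": 0,"az": 0,"hand": 12}
    - {"x": 0.3,"y": -2.3,"z": 0,"ax": 0,"ay": 0,"az": 0,"hand": 12}
    - {"x": 0.4,"y": -3.1,"z": 0,"ax": 0,"ay": 0,"az": 0,"hand": 12}
    - {"x": 0.5,"y": -3.9,"z": 0,"ax": 0,"ay": 0,"az": 0,"hand": 12}
    - {"x": 0.7,"y": -4.7,"z": 0,"ax": 0,"ay": 0,"az": 0,"hand": 12}
    - {"x": 0.77,"y": -5.3,"z": 0,"ax": 0,"ay": 0,"az": 0,"hand": 12}
    - {"x": 0.77,"y": -5.65,"z": 0,"ax": 0,"ay": 0,"az": 0,"hand": 12}

```text
clock: 6.5
eef_pos: [505.1, 93.9, 300.3]
tcp_rot: [-3.141, 0.001, 0.431]
contact_force: [-0.1, -0.3, -0.3]
opening: 0.141
grasp_force: 0.0
```

Request:
drive_tool:
  plan:
    - {"x": 0,"y": 0,"z": 0,"ax": 0,"ay": 0,"az": 0,"hand": 12}
    - {"x": 0,"y": 0,"z": 0,"ax": 0,"ay": 0,"az": 0,"hand": 12}
    - {"x": 0,"y": 0,"z": 0,"ax": 0,"ay": 0,"az": 0,"hand": 12}

```text
clock: 6.8
eef_pos: [506.5, 91.0, 300.9]
tcp_rot: [3.141, 0.001, 0.429]
contact_force: [-0.7, 0.3, -0.2]
opening: 0.142
grasp_force: 0.0
```

Request:
drive_tool:
  plan:
    - {"x": 0,"y": 0,"z": 0.5,"ax": 0,"ay": 0,"az": 0,"hand": 12}
    - {"x": 0,"y": 0,"z": 0.9,"ax": 0,"ay": 0,"az": 0,"hand": 12}
    - {"x": 0,"y": 0,"z": 1.3,"ax": 0,"ay": 0,"az": 0,"hand": 12}
    - {"x": 0,"y": 0,"z": 1.6,"ax": 0,"ay": 0,"az": 0,"hand": 12}
    - {"x": 0,"y": 0,"z": 1.6,"ax": 0,"ay": 0,"az": 0,"hand": 12}

```text
clock: 7.3
eef_pos: [505.2, 90.6, 219.2]
tcp_rot: [-3.141, 0.004, 0.428]
contact_force: [-0.5, -0.4, 0.6]
opening: 0.136
grasp_force: 0.0
```

```bash
python3 - <<'E'
from h import *
s=monitor.sense(); print(s["clock"],s["eef_pos"],s["contact_force"])
im=cv2.cvtColor(imaging.grab_frame("side"),cv2.COLOR_RGB2BGR)
cv2.imwrite("pics/s4.png",cv2.resize(im[60:240,120:360],(800,600)))
E
```

```text
7.3 [505.23250555  90.58886279 219.19187062] [-0.49240111 -0.35880583  0.62670239]
```

View pics/s4.png

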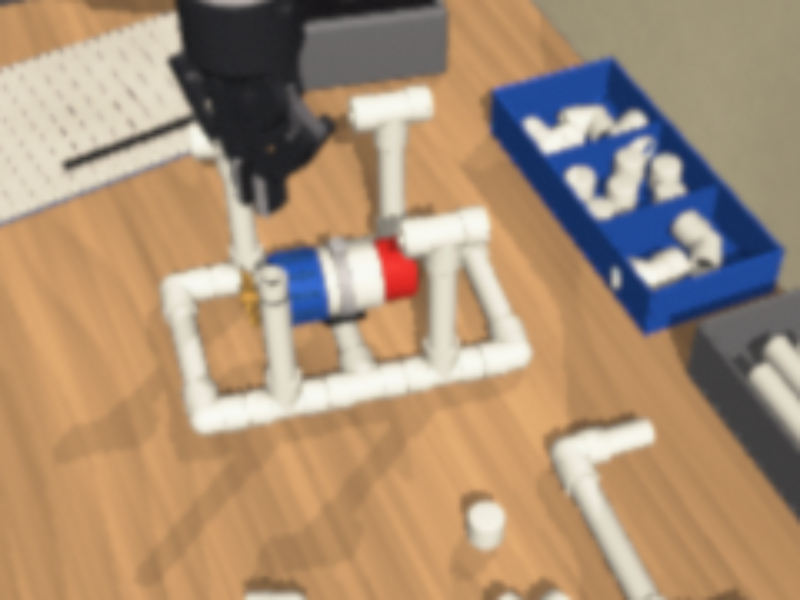

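The tips (about (265,205)) are right above the bare upright's end at (273,275). The other uprights are clear. I'll go down to TCP z≈173 and hold.

Request:
drive_tool:
  plan:
    - {"x": 0,"y": 0,"z": 0.3,"ax": 0,"ay": 0,"az": 0,"hand": 12}
    - {"x": 0,"y": 0,"z": 0.6,"ax": 0,"ay": 0,"az": 0,"hand": 12}
    - {"x": 0,"y": 0,"z": 0.8,"ax": 0,"ay": 0,"az": 0,"hand": 12}
    - {"x": 0,"y": 0,"z": 0.95,"ax": 0,"ay": 0,"az": 0,"hand": 12}
    - {"x": 0,"y": 0,"z": 0.95,"ax": 0,"ay": 0,"az": 0,"hand": 12}
    - {"x": 0,"y": 0,"z": 0.95,"ax": 0,"ay": 0,"az": 0,"hand": 12}
    - {"x": 0,"y": 0,"z": 0.95,"ax": 0,"ay": 0,"az": 0,"hand": 12}
    - {"x": 0,"y": 0,"z": 0.95,"ax": 0,"ay": 0,"az": 0,"hand": 12}

```text
clock: 8.15
eef_pos: [506.6, 91.9, 174.3]
tcp_rot: [3.141, -0.001, 0.43]
contact_force: [-0.1, -0.1, -0.2]
opening: 0.137
grasp_force: 0.0
```

Request:
drive_tool:
  plan:
    - {"x": 0,"y": 0,"z": 0,"ax": 0,"ay": 0,"az": 0,"hand": 12}
    - {"x": 0,"y": 0,"z": 0,"ax": 0,"ay": 0,"az": 0,"hand": 12}
    - {"x": 0,"y": 0,"z": 0,"ax": 0,"ay": 0,"az": 0,"hand": 12}
    - {"x": 0,"y": 0,"z": 0,"ax": 0,"ay": 0,"az": 0,"hand": 12}
    - {"x": 0,"y": 0,"z": 0,"ax": 0,"ay": 0,"az": 0,"hand": 12}
    - {"x": 0,"y": 0,"z": 0,"ax": 0,"ay": 0,"az": 0,"hand": 12}
    - {"x": 0,"y": 0,"z": 0,"ax": 0,"ay": 0,"az": 0,"hand": 12}
    - {"x": 0,"y": 0,"z": 0,"ax": 0,"ay": 0,"az": 0,"hand": 12}

```text
clock: 8.95
eef_pos: [506.3, 91.8, 173.8]
tcp_rot: [-3.142, 0.0, 0.43]
contact_force: [0.2, 0.5, -0.2]
opening: 0.142
grasp_force: 0.0
```

Request:
drive_tool:
  plan:
    - {"x": 0,"y": 0,"z": 0,"ax": 0,"ay": 0,"az": 0,"hand": 12}
    - {"x": 0,"y": 0,"z": 0,"ax": 0,"ay": 0,"az": 0,"hand": 12}
    - {"x": 0,"y": 0,"z": 0,"ax": 0,"ay": 0,"az": 0,"hand": 12}
    - {"x": 0,"y": 0,"z": 0,"ax": 0,"ay": 0,"az": 0,"hand": 12}
    - {"x": 0,"y": 0,"z": 0,"ax": 0,"ay": 0,"az": 0,"hand": 12}
    - {"x": 0,"y": 0,"z": 0,"ax": 0,"ay": 0,"az": 0,"hand": 12}
    - {"x": 0,"y": 0,"z": 0,"ax": 0,"ay": 0,"az": 0,"hand": 12}
    - {"x": 0,"y": 0,"z": 0,"ax": 0,"ay": 0,"az": 0,"hand": 12}

```text
clock: 9.75
eef_pos: [506.3, 91.8, 173.8]
tcp_rot: [3.142, -0.0, 0.43]
contact_force: [-0.6, -0.2, 0.4]
opening: 0.146
grasp_force: 0.0
```

Request:
drive_tool:
  plan:
    - {"x": 0,"y": 0,"z": 0,"ax": 0,"ay": 0,"az": 0,"hand": 12}
    - {"x": 0,"y": 0,"z": 0,"ax": 0,"ay": 0,"az": 0,"hand": 12}
    - {"x": 0,"y": 0,"z": 0,"ax": 0,"ay": 0,"az": 0,"hand": 12}
    - {"x": 0,"y": 0,"z": 0,"ax": 0,"ay": 0,"az": 0,"hand": 12}

```text
clock: 10.15
eef_pos: [506.3, 91.8, 173.8]
tcp_rot: [-3.142, 0.0, 0.43]
contact_force: [-0.2, 0.8, -0.0]
opening: 0.141
grasp_force: 0.0
```

```bash
python3 - <<'E'
from h import *
im=cv2.cvtColor(imaging.grab_frame("side"),cv2.COLOR_RGB2BGR)
cv2.imwrite("pics/s5.png",cv2.resize(im[60:330,120:480],(800,600)))
E
```

```text
(no output)
```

View pics/s5.png

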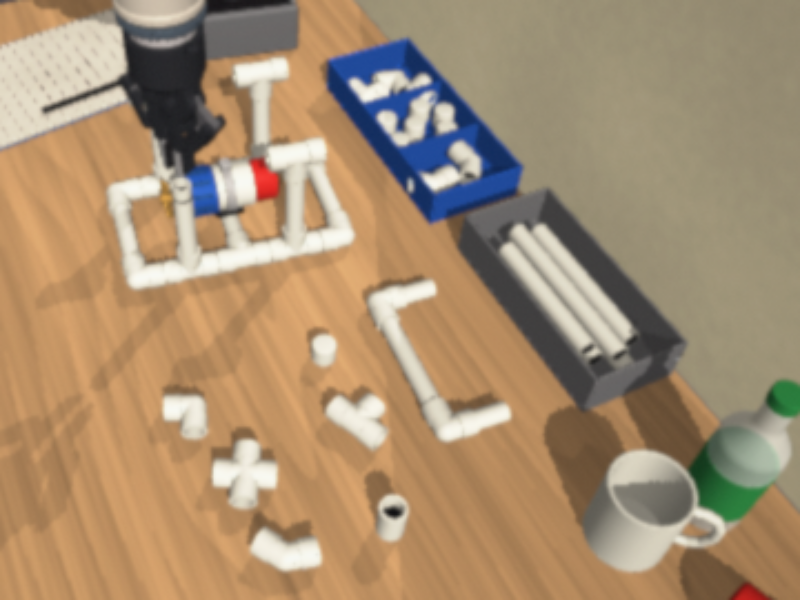

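The tips point just above the bare end (at about (183,180)), and every loose fitting is where it was. I'll hand in.

```bash
python3 -c "
from rig import r
print(r.sign_off())"
```

```text
the job is handed in; nothing more can be done
None
```

I pointed at the loose tee and then at the bare upright's open end, each for over two seconds and about 23 mm above it. The job is handed in with the hand still pointing at the bare end; no contact force showed, nothing looked moved in the last picture, and the sign-off gave no verdict.

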